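Tag the red-lidded seed jar and turn it to the front

TASK

First hang the wooden plant marker by its hole on the steel peg in front of the red-lidded jar, so that it lies flat on the carousel, and let go of it. Then take hold of the carousel, for instance by that peg, turn it until the red-lidded jar faces the blue arrow squarely, and finish while still holding it there, motionless, so that the wind cannot turn it. Leave the terracotta pot, the green jar and the hand fork where they are.

Things in the scene. Friction and masses are not known exactly. Their poses are not given: they have to be found in the camera images.
- carousel: Fixed base of the seed-jar carousel; origin on the turning axis at the sill surface, z up, -x along the flat blue arrow (the front; arrow top 7 above the sill). It cannot move; its plate (radius 100) is hidden under the round wooden deck that turns on it: radius 150, underside 16 and top 30 above the sill. Jars and pegs are fixed on the deck.
- turntable (a joint): Angle of the deck, rad; 0 = red-lidded jar and its peg exactly in line with the blue arrow; grows counter-clockwise seen from above; stops at -3.1 and 3.1; starts between 0.6 and 1.6. Friction: about 0.08 N m turns it (0.8 N at a peg); it stays where it is left.
- peg_foot (a point): Foot of the red-lidded jar's upright steel peg, on its axis at the deck's top surface (30 above the sill), 105 from the turning axis, straight outward of the jar. The peg is 10 in diameter and rises 55. Turns with the deck. White- and black-lidded jars have like pegs 120 degrees on either side.
- red_lid (a point): Centre of the top of the red lid, 55 from the turning axis, 60 above the deck; turns with the deck. The jar is glass, 52 diameter. Two like jars, with a white and a black lid, stand 120 degrees on either side.
- arrow_head (a point): Middle of the head of the blue arrow on the fixed base, 185 in front of the turning axis, 7 above the sill; the head and a short shaft, about 65 long, show beyond the deck, pointing outward.
- marker: Loose light-wood plant marker, a flat plate 85 long (x), 34 wide (y), 8 thick (z), about 30 g, flat on the sill. Origin: centre of its underside. Through hole of 18 diameter near the plain end, 28 from the centre towards -x; red stripe across the +x end. Grip across its width, 15 from the centre towards +x. Hung with the stripe pointing outward from the carousel's axis it lies flat.
- marker_hole (a point): Centre of the marker's hole, at the underside.
- pot: Bystander: loose terracotta pot, 110 across, 100 high, origin at centre of underside.
- jar: Bystander: loose green glass jar with a metal cap, 70 diameter, 110 high, origin at centre of underside.
- steel_fork: Bystander: loose steel hand fork with a dark wooden handle, lying flat, 285 long along its x (tines to +x), 70 wide, 26 high; origin near its middle, at the underside.
There are look-alikes about, which are no part of the job. What is shaped like the marker but pink or turquoise is not meant.

How it is judged:
By the outcome, as a careful person would: the job done as asked, in the order asked, and still so for the second after the job is handed in, while the arm keeps its last pose, push and grip.
It also fails if it takes over 54 s, if anything falls off the work surface, if the arm or the gripper's body presses on something with over 40 N, if the wrist force passes 120 N, or if a joint passes its speed limit or range.

ROBOT

A 6-joint arm with a two-finger parallel gripper is mounted at the origin on the work surface. World frame = base frame: x ahead of the robot, y to its left, z up, the work surface at z = 0. Lengths are in m, angles in rad, forces in N, time in s.
With the tool pointing down it reaches from about 0.3 to 0.775 m from the base axis. Payload 14.6 kg.
Tool frame: the origin (TCP) lies on the mounting face of the last link; the fingertips stand 199 mm ahead of it and the grasp point (between the pads) lies 180 mm ahead of it; z points along the fingers, y is the line along which they close (so a half turn about z gives the same grasp; the last joint's range is limited). The gripper opens to 94 mm and grips with 3 to 60 N. Pads are 16 mm wide; open, the fingers measure 119 mm over their backs; the gripper's body (75 mm by 177 mm) begins 78 mm behind the grasp point.
Start: joints at [-0.067, 0.3, 1.521, -0, 1.321, -0.067], TCP at [0.55, -0, 0.405] pointing down, gripper open.
Joint ranges: [-3.03, 3.03], [-0.79, 2.21], [0.23, 2.52], [-1.04, 4.18], [0, 3.07], [-2.55, 2.55]. Speed limits (rad/s): [2.22, 2.22, 2.57, 3.14, 3.14, 3.14].

INTERFACE

Orientations are given as [roll, pitch, yaw] about the fixed x, y, z axes, in that order (R = Rz(yaw) Ry(pitch) Rx(roll)).
In Python, from station import telemetry, cams, workorder, finder gives the robot as it stands.
- The arm moves only by the tool jog_arm, never from a script. Its argument "rows" is a list of rows, each an object with "gripper": the finger opening in m, from 0 to 0.094; "slide": the shift along the tool's x, y, z in m, a list of three; "spin": the turn about the tool's z in rad. In form: [{"gripper": gripper, "slide": [tx, ty, tz], "spin": spin}, ...]. A call has 1 to 8 rows; each row is the pose to reach, as a shift and turn from the pose commanded when the call began, along the tool's axes at that moment; what a row does not reach only later rows make up. A row lasts 1/10 s, in which the tool goes at most 50 mm and 8.59 degrees, less where a joint would pass 70% of its speed; a pose out of reach is approached as far as the arm can. A call with a gripper value outside its range is refused whole. The fingers move at their own pace and stop on an object; "squeeze" is the grip in N (left out, the last holds). Time passes only in rows, so rows that repeat a pose let the fingers close. It gives the time, the measured TCP pose, the force, the opening and the grip force at its end, in the units of the state.
- telemetry.get_obs(): the state, without advancing time (a new reading comes with each control period).
- cams.camera(name): name is "scene" or "side" or "wrist"; returns (picture, depth): 420x560x3 uint8, red, green, blue; 420x560 float32, m along the optical axis (not along the pixel's ray), 0 where there is no reading.
- cams.camera_info(name): a dict with "camera_matrix" (3x3 intrinsics, pixels), "R" (3x3) and "t" (3): a world point X has camera coordinates R X + t; the wrist camera has in their place "tool_from_camera" (4x4, takes a point from camera to tool coordinates, whose origin is the TCP and whose axes are the flange's). Camera axes: x right, y down, z forward; pixel columns grow to the right and rows downward; lengths in m; the calibration is good to about 2 mm. A picture is of the moment at which its call begins: read the wrist's pose just before it. camera_info takes no time and is no camera call.
- workorder.hand_in(): hands the job in; it is judged then, once.
Trained networks look in the newest picture that a camera, given by its name, has taken for a name from the list of things; names that differ only in an ending like _2 or _b are one class to them, and where a whole thing is asked for, a point or a joint stands for the part that bears it (a point fixed in the world has none). Each returns a list of dicts, best first, with "confidence" (0 to 1); they miss things now and then, are a little off and sometimes report something else, mostly with a low value. They report only what shows in the picture. A call takes as long as a camera call. They do not tell look-alikes from the thing itself.
- finder.find_in(target, camera): "point" ([x, y, z] in m, in world coordinates, good to about 4 mm: the middle of the surface that is visible of it).
- finder.masks_of(target, camera): "region" (420x560 bool, what is visible of it).
The state is a dict: "time_s": time; "qpos": joint angles; "joint_vel": joint speeds; "tau": joint torques, N m; "ee_pos": TCP position; "eef_rot": TCP orientation; "force": force on the tool from outside, world axes, zero at the start; "moment": the same for the moment, N m; "grip_width": finger opening in m; "grip_force": force on a finger pad.
Only numpy, scipy, OpenCV 4.12 (cv2) and the standard library are available. Lean on these libraries where they do the work, as an engineer would, in place of code of your own. Each camera call takes 0.05 s, during which the arm holds its last target. There are 200 camera calls.

## Working session

There is one attempt and no reset: what is moved stays moved. The work goes in short steps, Python scripts to look and compute and a tool call to move; the robot and the scene stay as the last step left them, time stands still between calls to the robot, and variables do not carry over. Pictures are saved under pics/ and viewed, at most 13 in all, crops included, and the job is handed in when it is done.

Besides the shell and the picture viewer there is one more tool, called after "Call:" as name(argument=value, ...), one argument or row to a line, values as JSON. jog_arm: Moves the arm, as the interface text tells. Its arguments: {"type":"object","properties":{"rows":{"type":"array","items":{"type":"object","properties":{"gripper":{"type":"number"},"slide":{"type":"array","items":{"type":"number"}},"spin":{"type":"number"}}}},"squeeze":{"type":"number"}},"required":["rows"]}

```bash
mkdir -p pics; cat > h.py <<'E'
import numpy as np, cv2
from scipy.spatial.transform import Rotation as Ro
from station import telemetry, cams, workorder, finder
def save(im,n): cv2.imwrite('pics/'+n,im[:,:,::-1])
def T_tool():
    o=telemetry.get_obs(); T=np.eye(4); T[:3,:3]=Ro.from_euler('xyz',o['eef_rot']).as_matrix(); T[:3,3]=o['ee_pos']; return T
def c2w(name):
    i=cams.camera_info(name); K=np.array(i['camera_matrix'])
    if name=='wrist': return K, T_tool()@np.array(i['tool_from_camera'])
    T=np.eye(4); R=np.array(i['R']); T[:3,:3]=R.T; T[:3,3]=-R.T@np.array(i['t']); return K,T
def cloud(name):
    K,T=c2w(name); im,d=cams.camera(name)
    v,u=np.mgrid[:420,:560]; p=np.stack([(u-K[0,2])/K[0,0]*d,(v-K[1,2])/K[1,1]*d,d],-1)
    P=p@T[:3,:3].T+T[:3,3]; P[d==0]=np.nan
    return im,P,K,T
E
python3 - <<'E'
from h import *
o=telemetry.get_obs(); print({k:np.round(v,3) for k,v in o.items()})
ims=[]
for c in ['scene','side','wrist']:
    im,P,K,T=cloud(c); ims.append(im)
    for t in ['peg_foot','red_lid','arrow_head','marker','marker_hole','pot','jar','steel_fork']:
        r=finder.find_in(t,c); print(c,t,[(np.round(x['point'],3).tolist(),round(x['confidence'],2)) for x in r[:4]])
save(ims[0],'a.png');save(ims[2],'b.png');
E
```

```text
{'time_s': np.float64(0.0), 'qpos': array([-0.067,  0.3  ,  1.522, -0.   ,  1.321, -0.067]), 'joint_vel': array([-0.003, -0.002, -0.   ,  0.001, -0.001, -0.   ]), 'tau': array([-2.0000e-03, -5.3181e+01, -3.5274e+01,  7.1000e-02,  2.4000e-02,
       -0.0000e+00]), 'ee_pos': array([0.55 , 0.   , 0.404]), 'eef_rot': array([-3.14 , -0.   ,  1.571]), 'force': array([ 0.634,  0.445, -0.342]), 'moment': array([ 0.038, -0.019, -0.013]), 'grip_force': np.float64(0.0), 'grip_width': np.float64(0.094)}
scene peg_foot [([0.592, 0.11, 0.028], 0.86)]
scene red_lid [([0.598, 0.113, 0.03], 0.92)]
scene arrow_head [([0.594, 0.115, 0.034], 0.75)]
scene marker [([0.432, -0.304, 0.008], 0.82), ([0.299, -0.302, 0.011], 0.7), ([0.533, -0.206, 0.011], 0.54)]
scene marker_hole [([0.541, -0.205, 0.008], 0.64), ([0.432, -0.306, 0.007], 0.63), ([0.301, -0.304, 0.004], 0.58), ([0.595, 0.109, 0.026], 0.29)]
scene pot [([0.426, 0.407, 0.076], 0.75)]
scene jar [([0.664, 0.376, 0.086], 0.76)]
scene steel_fork [([0.749, -0.306, 0.019], 0.94)]
side peg_foot [([0.542, 0.07, 0.033], 0.56)]
side red_lid [([0.546, 0.068, 0.028], 0.94)]
side arrow_head [([0.544, 0.072, 0.027], 0.79), ([0.631, 0.349, 0.068], 0.56)]
side marker [([0.424, -0.311, 0.01], 0.91), ([0.534, -0.21, 0.008], 0.91), ([0.3, -0.299, 0.005], 0.77), ([0.544, 0.07, 0.027], 0.37)]
side marker_hole [([0.428, -0.31, 0.009], 0.76), ([0.546, 0.07, 0.027], 0.74), ([0.295, -0.302, 0.007], 0.69), ([0.536, -0.208, 0.005], 0.68)]
side pot [([0.438, 0.376, 0.073], 0.71)]
side jar [([0.629, 0.349, 0.07], 0.88), ([0.546, 0.069, 0.029], 0.37)]
side steel_fork [([0.664, -0.316, 0.013], 0.71)]
wrist peg_foot [([0.578, 0.087, 0.029], 0.63)]
wrist red_lid [([0.577, 0.089, 0.032], 0.93)]
wrist arrow_head []
wrist marker [([0.551, -0.209, 0.007], 0.81), ([0.44, -0.264, 0.011], 0.52)]
wrist marker_hole [([0.551, -0.21, 0.007], 0.77), ([0.437, -0.27, 0.007], 0.64)]
wrist pot []
wrist jar []
wrist steel_fork []
```

View pics/a.png

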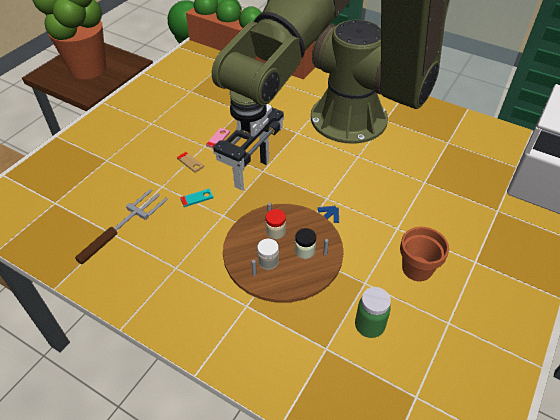

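View pics/b.png

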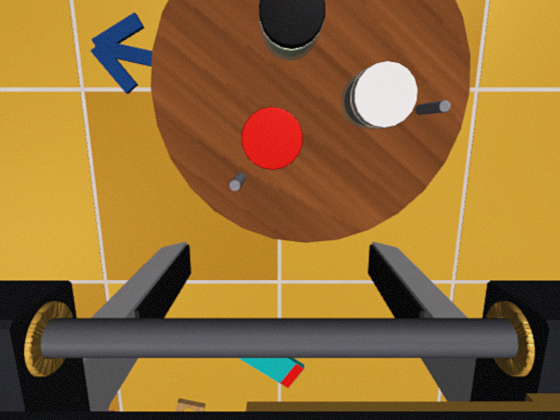

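The scene view shows the wooden marker at (190,161), between the pink (217,137) and turquoise (197,197) look-alikes. The wrist view shows the red lid at (272,138), its peg at (235,185) and the arrow at (118,50).

Call:
jog_arm(
  rows=[
    {"gripper": 0.06, "slide": [-0.36, -0.12, 0], "spin": 0.25},
    {"gripper": 0.06, "slide": [-0.36, -0.12, 0], "spin": 0.25},
    {"gripper": 0.06, "slide": [-0.36, -0.12, 0], "spin": 0.25},
    {"gripper": 0.06, "slide": [-0.36, -0.12, 0], "spin": 0.25},
    {"gripper": 0.06, "slide": [-0.36, -0.12, 0], "spin": 0.25},
    {"gripper": 0.06, "slide": [-0.36, -0.12, 0], "spin": 0.25},
    {"gripper": 0.06, "slide": [-0.36, -0.12, 0], "spin": 0.25},
    {"gripper": 0.06, "slide": [-0.36, -0.12, 0], "spin": 0.25},
  ],
)

```text
time_s: 2.3
ee_pos: [0.4285, -0.3628, 0.4046]
eef_rot: [-3.142, 0.0, 1.319]
force: [0.4, -0.3, 0.3]
grip_width: 0.06
grip_force: 0.0
```

Call:
jog_arm(
  rows=[
    {"gripper": 0.06, "slide": [0, 0, 0], "spin": 0},
    {"gripper": 0.06, "slide": [0, 0, 0], "spin": 0},
    {"gripper": 0.06, "slide": [0, 0, 0], "spin": 0},
  ],
)

```text
time_s: 2.6
ee_pos: [0.4304, -0.3592, 0.4047]
eef_rot: [3.142, -0.0, 1.322]
force: [0.9, 0.1, -0.8]
grip_width: 0.0598
grip_force: 0.0
```

```bash
cat >> h.py <<'E'
def to_tool(dw): return np.round(T_tool()[:3,:3].T@np.array(dw),4)
E
cat > mk.py <<'E'
from h import *
o=telemetry.get_obs();print(o['time_s'],o['ee_pos'],o['eef_rot'],o['grip_width'],o['force'])
im,P,K,T=cloud('wrist'); H,S,V=colors(im); x,y,z=P[...,0],P[...,1],P[...,2]
wd=((np.hypot(x-.43,y+.31)<.06)&(z>.004)&(z<.02)).astype(np.uint8)
n,l,st,_=cv2.connectedComponentsWithStats(wd); wd=l==1+np.argmax(st[1:,4])
c,wh,a=cv2.minAreaRect(P[wd][:,:2].astype(np.float32)); print('rect',c,wh,a)
r=wd&((H<6)|(H>174))&(S>150); s=np.nanmean(P[r],0); print('stripe',s)
b=cv2.boxPoints((c,wh,a)); e=max(b[1]-b[0],b[2]-b[1],key=np.linalg.norm); e/=np.linalg.norm(e)
if e@(s[:2]-c)<0:e=-e
print('dir',np.degrees(np.arctan2(e[1],e[0])), 'z',np.nanmedian(z[wd]))
# hole: dark/sill pixels inside
g=np.array(c)+.015*e; print('grip',g)
yw=T_tool()[:3,1]; ang=np.degrees(np.arctan2(yw[1],yw[0])); print('tool y ang',ang)
d=np.r_[g-T_tool()[:2,3],0]; print('slide',to_tool(d))
save(im,'d.png')
E
python3 mk.py
```

```text
2.6 [ 0.43039064 -0.3591609   0.40467376] [ 3.14156100e+00 -1.80157635e-04  1.32167743e+00] 0.05976968101422388 [ 0.91850438  0.14827533 -0.82875801]
rect (0.4324418008327484, -0.30567094683647156) (0.08491568267345428, 0.03429531678557396) 76.43424224853516
stripe [ 0.42316641 -0.3408415   0.00843339]
dir -103.56574 z 0.007927264639998377
grip [ 0.42892339 -0.32025247]
tool y ang -14.248042480223075
slide [ 0.0372 -0.011  -0.    ]
```

View pics/d.png

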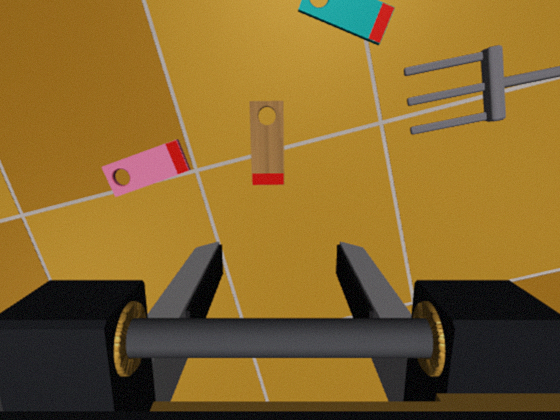

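The wooden marker is at (267,143), stripe towards the gripper, lined up with the tool. I'll go over it and down.

Call:
jog_arm(
  rows=[
    {"gripper": 0.06, "slide": [0.037, -0.011, 0.0], "spin": -0.01},
    {"gripper": 0.06, "slide": [0.037, -0.011, 0.05], "spin": -0.01},
    {"gripper": 0.06, "slide": [0.037, -0.011, 0.1], "spin": -0.01},
    {"gripper": 0.06, "slide": [0.037, -0.011, 0.14], "spin": -0.01},
    {"gripper": 0.06, "slide": [0.037, -0.011, 0.17], "spin": -0.01},
    {"gripper": 0.06, "slide": [0.037, -0.011, 0.19], "spin": -0.01},
    {"gripper": 0.06, "slide": [0.037, -0.011, 0.201], "spin": -0.01},
    {"gripper": 0.06, "slide": [0.037, -0.011, 0.201], "spin": -0.01},
  ],
)

```text
time_s: 3.45
ee_pos: [0.4287, -0.3208, 0.2029]
eef_rot: [-3.14, -0.001, 1.332]
force: [0.1, 0.6, 0.4]
grip_width: 0.0599
grip_force: 0.0
```

Call:
jog_arm(
  rows=[
    {"gripper": 0.06, "slide": [0, 0, 0], "spin": 0},
    {"gripper": 0.02, "slide": [0, 0, 0], "spin": 0},
    {"gripper": 0.02, "slide": [0, 0, 0], "spin": 0},
    {"gripper": 0.02, "slide": [0, 0, 0], "spin": 0},
    {"gripper": 0.02, "slide": [0, 0, 0], "spin": 0},
    {"gripper": 0.02, "slide": [0, 0, 0], "spin": 0},
  ],
  squeeze=15,
)

```text
time_s: 4.05
ee_pos: [0.4285, -0.3215, 0.204]
eef_rot: [3.141, 0.0, 1.331]
force: [-1.1, 0.2, 5.2]
grip_width: 0.0338
grip_force: 15.0
```

Call:
jog_arm(
  rows=[
    {"gripper": 0.02, "slide": [0, 0, -0.03], "spin": 0},
    {"gripper": 0.02, "slide": [0, 0, -0.07], "spin": 0},
    {"gripper": 0.02, "slide": [0, 0, -0.11], "spin": 0},
    {"gripper": 0.02, "slide": [0.03, -0.01, -0.14], "spin": 0.08},
    {"gripper": 0.02, "slide": [0.07, -0.02, -0.14], "spin": 0.16},
    {"gripper": 0.02, "slide": [0.11, -0.03, -0.14], "spin": 0.24},
    {"gripper": 0.02, "slide": [0.15, -0.04, -0.14], "spin": 0.32},
    {"gripper": 0.02, "slide": [0.18, -0.04, -0.14], "spin": 0.43},
  ],
)

```text
time_s: 4.85
ee_pos: [0.4318, -0.1351, 0.3438]
eef_rot: [-3.142, -0.0, 0.898]
force: [0.7, 0.1, 0.3]
grip_width: 0.0336
grip_force: 15.0
```

```bash
python3 - <<'E'
from h import *
o=telemetry.get_obs();print(o['ee_pos'],o['eef_rot'],to_tool(np.array([.45,-.06,.34])-o['ee_pos']))
E
```

```text
[ 0.43175422 -0.13506436  0.3437791 ] [-3.14151465e+00 -8.43321878e-05  8.97730547e-01] [ 0.0701 -0.0325  0.0038]
```

Call:
jog_arm(
  rows=[
    {"gripper": 0.02, "slide": [0.04, -0.02, 0], "spin": 0},
    {"gripper": 0.02, "slide": [0.07, -0.032, 0], "spin": 0},
    {"gripper": 0.02, "slide": [0.07, -0.032, 0], "spin": 0},
    {"gripper": 0.02, "slide": [0.07, -0.032, 0], "spin": 0},
    {"gripper": 0.02, "slide": [0.07, -0.032, 0], "spin": 0},
  ],
)

```text
time_s: 5.35
ee_pos: [0.4506, -0.0631, 0.3436]
eef_rot: [-3.141, 0.0, 0.9]
force: [0.3, -0.5, -0.1]
grip_width: 0.0335
grip_force: 15.0
```

```bash
cat > pg.py <<'E'
from h import *
import sys
C0=np.array([.579,.101])
o=telemetry.get_obs();print(o['time_s'],o['ee_pos'],o['eef_rot'],o['grip_width'])
im,P,K,T=cloud('wrist'); H,S,V=colors(im); x,y,z=P[...,0],P[...,1],P[...,2]
near=np.hypot(x-.58,y-.1)<.2
red=((H<6)|(H>174))&(S>150)&(z>.08)&(z<.1)&(np.hypot(x-C0[0],y-C0[1])<.1)
lid=np.nan
if red.sum()>50:
    (lx,ly),lr=cv2.minEnclosingCircle(P[red][:,:2].astype(np.float32)); lid=np.array([lx,ly]); print('lid',lid,lr,med(P,red))
pm=near&(z>.042)&(z<.09)&(S<90)&(V<190)&(abs(np.hypot(x-C0[0],y-C0[1])-.105)<.02)
n,l,st,_=cv2.connectedComponentsWithStats(pm.astype(np.uint8))
for i in range(1,n):
    if st[i,4]>15:
        m=l==i; q=P[m]; t=q[q[:,2]>.078]; print('peg',st[i],q.mean(0),'zmax',q[:,2].max(),'top',t.mean(0) if len(t) else 0)
mk=(z>.13)&(z<.17)&(S>50); 
if mk.sum()>100:
    q=P[mk]; print('marker held',med(P,mk),cv2.minAreaRect(q[:,:2].astype(np.float32)))
save(im,sys.argv[1])
E
python3 pg.py e.png
```

```text
5.35 [ 0.45064989 -0.06305212  0.34358442] [-3.14149611e+00  2.23667406e-04  9.00134717e-01] 0.03351142897263245
lid [0.53674269 0.04902027] 0.02122647874057293 (array([0.5326, 0.0436, 0.0897]), 1331)
peg [267  60  15  24 291] [0.51248546 0.01938941 0.07806618] zmax 0.08701111964306663 top [0.5130696  0.02012665 0.08436051]
marker held (array([ 0.4607, -0.051 ,  0.1475]), 10181) ((0.4610128402709961, -0.050592586398124695), (0.08516790717840195, 0.05786766856908798), 51.67796325683594)
```

View pics/e.png

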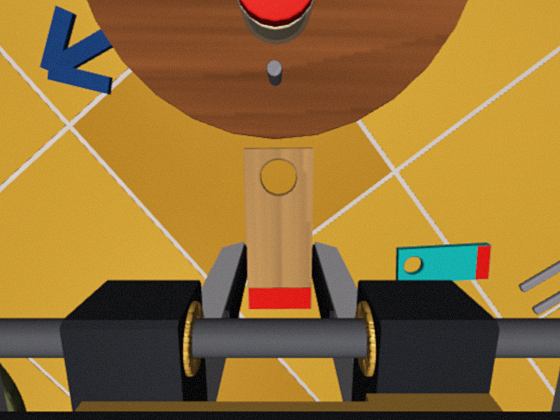

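The marker is held straight, hole at (279,177); the peg top is at (275,65), almost directly ahead.

```bash
cat > fit.py <<'E'
from h import *
K,T=c2w('wrist'); o=telemetry.get_obs()
im,P,K,T=cloud('wrist'); z=P[...,2]; zt=o['ee_pos'][2]-.196
mk=(abs(z-zt)<.006).astype(np.uint8)
cs,hi=cv2.findContours(mk,cv2.RETR_CCOMP,cv2.CHAIN_APPROX_NONE)
for c,h in zip(cs,hi[0]):
    if h[3]>=0 and len(c)>40:
        p,ax,a=cv2.fitEllipse(c); w=ray_z(p,K,T,zt); print('hole px',p,ax,'world',w)
        peg=np.array([.513,.020]); print('slide to peg',to_tool(np.r_[peg-w[:2],0]))
        d=T_tool(); print('hole in tool',d[:3,:3].T@(w-d[:3,3]))
        Rx=d[:2,0]; print('tool x deg',np.degrees(np.arctan2(Rx[1],Rx[0])),'peg->centre deg',np.degrees(np.arctan2(.101-peg[1],.579-peg[0])))
E
python3 fit.py
```

```text
hole px (278.7813720703125, 176.4829864501953) (35.29703140258789, 36.25494384765625) world [ 0.47861638 -0.02812458  0.14758574]
slide to peg [ 0.0591 -0.003  -0.    ]
hole in tool [4.48948504e-02 7.33214283e-05 1.96024552e-01]
tool x deg 51.531293964615735 peg->centre deg 50.8263420295558
```

Call:
jog_arm(
  rows=[
    {"gripper": 0.02, "slide": [0.035, -0.003, 0], "spin": 0},
    {"gripper": 0.02, "slide": [0.059, -0.003, 0], "spin": 0},
    {"gripper": 0.02, "slide": [0.059, -0.003, 0.025], "spin": 0},
    {"gripper": 0.02, "slide": [0.059, -0.003, 0.046], "spin": 0},
    {"gripper": 0.02, "slide": [0.059, -0.003, 0.046], "spin": 0},
    {"gripper": 0.02, "slide": [0.059, -0.003, 0.046], "spin": 0},
  ],
)

```text
time_s: 6.05
ee_pos: [0.4852, -0.0148, 0.2981]
eef_rot: [-3.141, 0.0, 0.9]
force: [0.4, 0.1, -0.0]
grip_width: 0.0337
grip_force: 15.0
```

```bash
python3 fit.py; python3 pg.py f.png; python3 -c "
import cv2;i=cv2.imread('pics/f.png');cv2.imwrite('pics/f2.png',cv2.resize(i[60:300,180:400],None,fx=2,fy=2))"
```

```text
hole px (278.6889953613281, 176.47756958007812) (35.267478942871094, 36.28478240966797) world [0.51311566 0.02032017 0.10210492]
slide to peg [-0.0003  0.0001 -0.    ]
hole in tool [ 4.46423476e-02 -1.76711995e-04  1.96553134e-01]
tool x deg 51.56457478202567 peg->centre deg 50.8263420295558
6.1 [ 0.4853018  -0.01473975  0.29863303] [ 3.14073187e+00 -5.61722813e-04  8.99971607e-01] 0.033782173742795546
lid [0.54483205 0.05922785] 0.024837613105773926 (array([0.5452, 0.0597, 0.0899]), 8184)
peg [270 160  17  21 298] [0.51381272 0.02133713 0.08221079] zmax 0.08650916645413154 top [0.51357078 0.02094687 0.08440325]
marker held (array([ 0.4782, -0.0089,  0.1479]), 683) ((0.48712268471717834, -0.013534128665924072), (0.01787375658750534, 0.05796768143773079), 51.696815490722656)
```

View pics/f2.png

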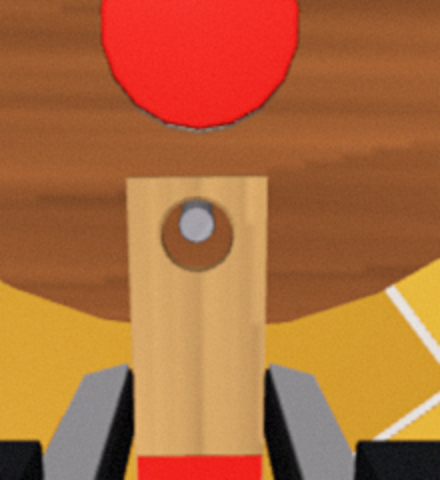

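The crop shows the peg top (197,224) inside the hole (197,234); the small offset is parallax, so I'll lower it.

Call:
jog_arm(
  rows=[
    {"gripper": 0.02, "slide": [0.001, 0, 0.01], "spin": 0},
    {"gripper": 0.02, "slide": [0.001, 0, 0.022], "spin": 0},
    {"gripper": 0.02, "slide": [0.001, 0, 0.035], "spin": 0},
    {"gripper": 0.02, "slide": [0.001, 0, 0.047], "spin": 0},
    {"gripper": 0.02, "slide": [0.001, 0, 0.056], "spin": 0},
    {"gripper": 0.02, "slide": [0.001, 0, 0.061], "spin": 0},
    {"gripper": 0.02, "slide": [0.001, 0, 0.061], "spin": 0},
  ],
)

```text
time_s: 6.85
ee_pos: [0.4857, -0.0135, 0.2359]
eef_rot: [-3.141, 0.001, 0.901]
force: [-0.2, -0.7, 1.0]
grip_width: 0.0338
grip_force: 15.0
```

```bash
python3 pg.py g.png
```

```text
6.85 [ 0.48565138 -0.01345476  0.23591644] [-3.14058550e+00  6.45257311e-04  9.00764412e-01] 0.033799919110836615
lid [0.54470116 0.05918389] 0.024991169571876526 (array([0.5423, 0.0565, 0.09  ]), 15847)
peg [268 170  25  38 735] [0.51413669 0.02190412 0.07799845] zmax 0.08663622232464652 top [0.51353558 0.02115735 0.08428879]
marker held (array([5.052e-01, 4.000e-04, 1.581e-01]), 15173) ((0.4954918920993805, -0.002049073576927185), (0.04072398319840431, 0.14686253666877747), 51.3903923034668)
```

View pics/g.png

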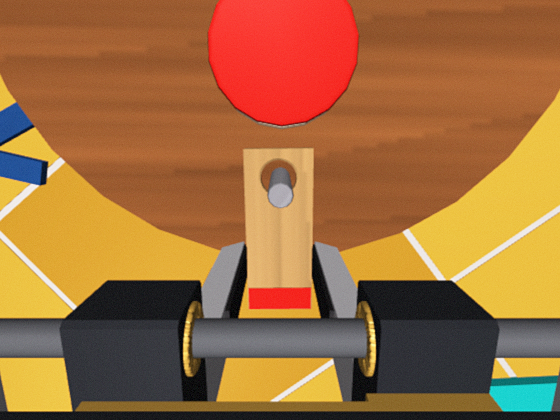

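The peg (280,193) passes through the hole (278,177). Releasing it and rising.

Call:
jog_arm(
  rows=[
    {"gripper": 0.02, "slide": [0, 0, 0.001], "spin": 0},
    {"gripper": 0.05, "slide": [0, 0, 0.001], "spin": 0},
    {"gripper": 0.06, "slide": [0, 0, 0.001], "spin": 0},
    {"gripper": 0.06, "slide": [0, 0, 0.001], "spin": 0},
    {"gripper": 0.06, "slide": [0, 0, 0.001], "spin": 0},
    {"gripper": 0.06, "slide": [0, 0, -0.03], "spin": 0},
    {"gripper": 0.06, "slide": [0, 0, -0.07], "spin": 0},
    {"gripper": 0.06, "slide": [0, 0, -0.09], "spin": 0},
  ],
)

```text
time_s: 7.7
ee_pos: [0.4859, -0.0135, 0.3296]
eef_rot: [3.139, -0.002, 0.901]
force: [1.0, -0.9, 0.4]
grip_width: 0.0604
grip_force: 0.0
```

Call:
jog_arm(
  rows=[
    {"gripper": 0.05, "slide": [-0.03, 0, -0.02], "spin": 0},
    {"gripper": 0.05, "slide": [-0.03, 0, -0.02], "spin": 0},
    {"gripper": 0.05, "slide": [-0.03, 0, -0.02], "spin": 0},
    {"gripper": 0.05, "slide": [-0.03, 0, -0.02], "spin": 0},
  ],
)

```text
time_s: 8.1
ee_pos: [0.4673, -0.0366, 0.3459]
eef_rot: [-3.141, 0.0, 0.901]
force: [0.2, -0.2, 0.3]
grip_width: 0.0498
grip_force: 0.0
```

```bash
python3 pg.py i.png; python3 - <<'E'
from h import *
im,P,K,T=cloud('wrist'); x,y,z=P[...,0],P[...,1],P[...,2]; H,S,V=colors(im)
# marker: region above deck
m=(z>.034)&(z<.043)&(np.hypot(x-.49,y+.007)<.06); print(med(P,m),cv2.minAreaRect(P[m][:,:2].astype(np.float32)))
A=np.c_[P[m][:,:2]-P[m][:,:2].mean(0),np.ones(m.sum())]; print('slope',np.linalg.lstsq(A,P[m][:,2],rcond=None)[0])
deck=(abs(z-.03)<.005)&(np.hypot(x-.58,y-.1)<.17); q=P[deck][:,:2]
h=cv2.convexHull(q.astype(np.float32))[:,0]; 
v,u=np.nonzero(deck); 
d=np.hypot(*(h-[.579,.101]).T); h=h[d>.14]; print('deck circ',circ(h),len(h))
E
```

```text
8.1 [ 0.46725744 -0.03664102  0.34590332] [-3.14064737e+00  4.44444428e-04  9.00838751e-01] 0.04981074967651635
lid [0.54483533 0.05914712] 0.02487688884139061 (array([0.5435, 0.0577, 0.09  ]), 5295)
peg [273 112  15  15 173] [0.51337502 0.02059753 0.08460541] zmax 0.08695040271474558 top [0.51337502 0.02059753 0.08460541]
marker held (array([ 0.4532, -0.0258,  0.1581]), 479) ((0.4685616195201874, -0.03543204441666603), (0.018301408737897873, 0.07400736212730408), 51.716217041015625)
(array([ 0.4953, -0.0024,  0.038 ]), 4212) ((0.49629855155944824, -0.0007761158049106598), (0.08487917482852936, 0.033694468438625336), 52.490970611572266)
slope [-0.00192524 -0.00311927  0.03796012]
deck circ (array([0.57857983, 0.10045025]), np.float64(0.14768892388046354)) 50
```

View pics/i.png

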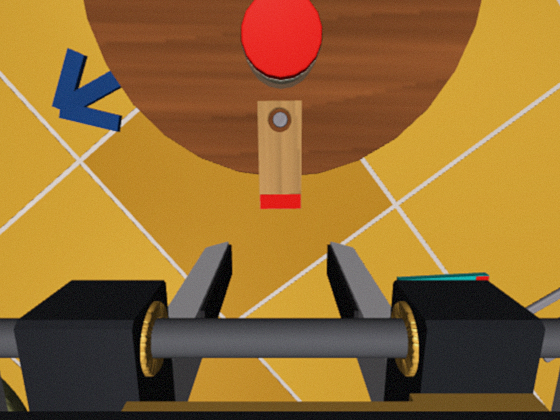

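The marker lies flat (z 0.038) round the peg at (280,119). Next I need the precise arrow bearing.

```bash
cat > ar.py <<'E'
from h import *
im,P,K,T=cloud('wrist'); H,S,V=colors(im)
b=((H>100)&(H<128)&(S>120)).astype(np.uint8); n,l,st,ce=cv2.connectedComponentsWithStats(b); k=1+np.argmax(st[1:,4]); b=(l==k)&(abs(P[...,2]-.007)<.0025); print(st[k])
v,u=np.nonzero(b); W=np.array([ray_z(p,K,T,.007)[:2] for p in zip(u,v)])
C=np.array([.5795,.1017]); 
for C in (np.array([.5795,.1017]),np.array([.579,.101])):
    r=W-C; R=np.hypot(*r.T); A=np.degrees(np.arctan2(r[:,1],r[:,0]))%360
    hd=R>.165; print('mean ang head',A[hd].mean(),'all',A.mean(),'ext mid',(A.min()+A.max())/2,A.min(),A.max(),'tip',A[R>R.max()-.006].mean(),'R',R.min(),R.max())
    o=R>R.max()-.006
E
python3 ar.py
```

```text
[  53   49   68   82 2849]
mean ang head 168.0391983032471 all 168.0642999431508 ext mid 168.39899173005563 156.7277066194752 180.07027684063607 tip 168.1721098481412 R 0.15599647757079108 0.21514315798716396
mean ang head 167.79973427387432 all 167.8226260389016 ext mid 168.1550389087794 156.46260811570372 179.8474697018551 tip 167.9553172623654 R 0.15562060647164017 0.21477751906358236
```

Call:
jog_arm(
  rows=[
    {"gripper": 0.04, "slide": [0.04, 0, 0], "spin": 0},
    {"gripper": 0.04, "slide": [0.0735, 0.0005, 0], "spin": 0},
    {"gripper": 0.04, "slide": [0.0735, 0.0005, 0], "spin": 0},
    {"gripper": 0.04, "slide": [0.0735, 0.0005, 0.03], "spin": 0},
    {"gripper": 0.04, "slide": [0.0735, 0.0005, 0.06], "spin": 0},
    {"gripper": 0.04, "slide": [0.0735, 0.0005, 0.085], "spin": 0},
    {"gripper": 0.04, "slide": [0.0735, 0.0005, 0.099], "spin": 0},
    {"gripper": 0.04, "slide": [0.0735, 0.0005, 0.099], "spin": 0},
  ],
)

```text
time_s: 9.05
ee_pos: [0.5128, 0.0203, 0.246]
eef_rot: [-3.139, 0.002, 0.901]
force: [-0.0, 0.4, 0.4]
grip_width: 0.0399
grip_force: 0.0
```

Call:
jog_arm(
  rows=[
    {"gripper": 0.0, "slide": [0, 0, 0], "spin": 0},
    {"gripper": 0.0, "slide": [0, 0, 0], "spin": 0},
    {"gripper": 0.0, "slide": [0, 0, 0], "spin": 0},
    {"gripper": 0.0, "slide": [0, 0, 0], "spin": 0},
    {"gripper": 0.0, "slide": [0, 0, 0], "spin": 0},
    {"gripper": 0.0, "slide": [0, 0, 0], "spin": 0},
  ],
  squeeze=15,
)

```text
time_s: 9.65
ee_pos: [0.5133, 0.0203, 0.2482]
eef_rot: [3.141, -0.001, 0.901]
force: [-1.7, 0.1, 5.6]
grip_width: 0.0096
grip_force: 15.0
```

```bash
cat > arc.py <<'E'
from h import *
import sys,json
C=np.array([.5795,.1017]); o=telemetry.get_obs(); T=T_tool(); p=T[:2,3]; r=p-C
print('R',np.hypot(*r),'ang',np.degrees(np.arctan2(r[1],r[0]))%360,'toolx+180',np.degrees(np.arctan2(T[1,0],T[0,0]))+180,'q',np.round(o['qpos'],3),o['time_s'],o['force'])
goal=168.05; a0=np.degrees(np.arctan2(r[1],r[0]))%360
n=int(np.ceil(abs(a0-goal)/4)); rows=[]
for i in range(1,9):
    a=np.radians(a0+(goal-a0)*min(i,n)/n); t=C+.105*np.array([np.cos(a),np.sin(a)])
    s=to_tool(np.r_[t-p,0]); rows.append(([round(s[0],4),round(s[1],4)],round(np.radians(a0)-a,3)))
print(n,*rows,sep='\n')
E
python3 arc.py
```

```text
R 0.10492778974360929 ang 230.84864245703974 toolx+180 231.6132246019582 q [-0.032  0.411  1.772 -0.     0.958  0.638] 9.65 [-1.70452262  0.06697909  5.63100447]
16
([np.float64(0.0003), np.float64(-0.0072)], np.float64(0.069))
([np.float64(0.0011), np.float64(-0.0143)], np.float64(0.137))
([np.float64(0.0024), np.float64(-0.0214)], np.float64(0.206))
([np.float64(0.0042), np.float64(-0.0284)], np.float64(0.274))
([np.float64(0.0065), np.float64(-0.0352)], np.float64(0.343))
([np.float64(0.0092), np.float64(-0.0418)], np.float64(0.411))
([np.float64(0.0124), np.float64(-0.0483)], np.float64(0.48))
([np.float64(0.016), np.float64(-0.0545)], np.float64(0.548))
```

Call:
jog_arm(
  rows=[
    {"gripper": 0.0, "slide": [0.0003, -0.0072, 0], "spin": 0.069},
    {"gripper": 0.0, "slide": [0.0011, -0.0143, 0], "spin": 0.137},
    {"gripper": 0.0, "slide": [0.0024, -0.0214, 0], "spin": 0.206},
    {"gripper": 0.0, "slide": [0.0042, -0.0284, 0], "spin": 0.274},
    {"gripper": 0.0, "slide": [0.0065, -0.0352, 0], "spin": 0.343},
    {"gripper": 0.0, "slide": [0.0092, -0.0418, 0], "spin": 0.411},
    {"gripper": 0.0, "slide": [0.0124, -0.0483, 0], "spin": 0.48},
    {"gripper": 0.0, "slide": [0.016, -0.0545, 0], "spin": 0.548},
  ],
)

```text
time_s: 10.45
ee_pos: [0.4804, 0.0669, 0.2482]
eef_rot: [3.141, -0.001, 0.35]
force: [1.6, -0.6, 5.3]
grip_width: 0.0092
grip_force: 15.0
```

```bash
python3 arc.py
```

```text
R 0.10500935131029647 ang 199.34934518747116 toolx+180 200.04914577763122 q [ 0.063  0.357  1.851 -0.     0.932  1.284] 10.45 [ 1.55093842 -0.63385393  5.33270692]
8
([np.float64(0.0003), np.float64(-0.0072)], np.float64(0.068))
([np.float64(0.0012), np.float64(-0.0143)], np.float64(0.137))
([np.float64(0.0025), np.float64(-0.0213)], np.float64(0.205))
([np.float64(0.0042), np.float64(-0.0283)], np.float64(0.273))
([np.float64(0.0065), np.float64(-0.0351)], np.float64(0.341))
([np.float64(0.0092), np.float64(-0.0417)], np.float64(0.41))
([np.float64(0.0124), np.float64(-0.0482)], np.float64(0.478))
([np.float64(0.016), np.float64(-0.0544)], np.float64(0.546))
```

A steady 5 N upward force suggests the fingertips may rest on something. I'll regrip 8 mm higher before going on.

Call:
jog_arm(
  rows=[
    {"gripper": 0.02, "slide": [0.016, -0.0544, 0], "spin": 0.546},
  ],
)

```text
time_s: 10.55
ee_pos: [0.4779, 0.1084, 0.2479]
eef_rot: [3.14, -0.0, 0.216]
force: [2.2, -1.8, -0.4]
grip_width: 0.0144
grip_force: 1.3
```

That call was a slip: it carried the arc's last row along with the opening. Checking the state before anything else.

```bash
python3 pg.py j.png; python3 arc.py | head -1
```

```text
10.55 [0.47794384 0.1084024  0.24788207] [ 3.14045764e+00 -6.01082504e-05  2.15788438e-01] 0.014428233369651154
lid [0.54442596 0.12002577] 0.04981772229075432 (array([0.5258, 0.1047, 0.0899]), 11838)
peg [233 241  32  41 789] [0.48507189 0.12312255 0.07334587] zmax 0.08989841803393897 top [0.48505591 0.12331591 0.0841453 ]
peg [ 274  249   52   53 1445] [0.48402114 0.1023453  0.07199284] zmax 0.08996285229466178 top [0.48522901 0.10117273 0.08342236]
marker held (array([0.5071, 0.1129, 0.1628]), 5542) ((0.49078795313835144, 0.11142963171005249), (0.043982651084661484, 0.14757999777793884), 12.248674392700195)
R 0.10308581058258083 ang 172.8103833819542 toolx+180 191.47387761379338 q [0.161 0.368 1.835 0.002 0.937 1.53 ] 10.6 [-5.34200854  7.75512031  2.59330559]
```

View pics/j.png

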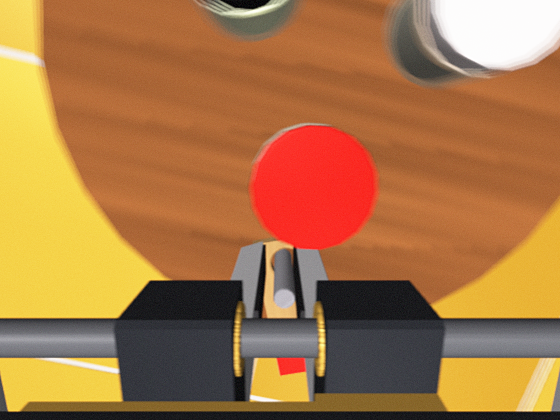

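The peg (283,295) is still between the fingers and the marker is still on it; nothing lost. Settling, and raising 8 mm with the fingers open.

Call:
jog_arm(
  rows=[
    {"gripper": 0.03, "slide": [0, 0, 0], "spin": 0},
    {"gripper": 0.03, "slide": [0, 0, 0], "spin": 0},
    {"gripper": 0.03, "slide": [0, 0, -0.008], "spin": 0},
    {"gripper": 0.03, "slide": [0, 0, -0.008], "spin": 0},
    {"gripper": 0.03, "slide": [0, 0, -0.008], "spin": 0},
  ],
)

```text
time_s: 11.1
ee_pos: [0.4779, 0.1097, 0.256]
eef_rot: [3.142, -0.001, 0.222]
force: [-0.7, 0.5, -0.5]
grip_width: 0.0298
grip_force: 0.0
```

```bash
python3 pg.py k.png; python3 arc.py
```

```text
11.1 [0.47786723 0.10967588 0.25601063] [ 3.14155220e+00 -7.29453744e-04  2.21730718e-01] 0.029750234506201817
lid [0.54703212 0.11951017] 0.04778003692626953 (array([0.5266, 0.1111, 0.0899]), 11047)
peg [ 218  242   54   49 1451] [0.48049724 0.12451562 0.07431775] zmax 0.08998438298263287 top [0.47979935 0.12429857 0.08391691]
peg [308 242  34  52 664] [0.49081426 0.09286479 0.07647893] zmax 0.08999414732167363 top [0.49098634 0.09262402 0.08409583]
marker held (array([0.5064, 0.1198, 0.1653]), 3732) ((0.490549236536026, 0.11262056976556778), (0.044510677456855774, 0.1472499966621399), 12.690049171447754)
R 0.10203311733133506 ang 175.48457079294954 toolx+180 192.71005657112818 q [ 0.151  0.354  1.832 -0.     0.955  1.5  ] 11.15 [ 0.58237575  0.70291369 -0.05595247]
2
([np.float64(-0.0006), np.float64(-0.0073)], np.float64(0.065))
([np.float64(0.002), np.float64(-0.0136)], np.float64(0.13))
([np.float64(0.002), np.float64(-0.0136)], np.float64(0.13))
([np.float64(0.002), np.float64(-0.0136)], np.float64(0.13))
([np.float64(0.002), np.float64(-0.0136)], np.float64(0.13))
([np.float64(0.002), np.float64(-0.0136)], np.float64(0.13))
([np.float64(0.002), np.float64(-0.0136)], np.float64(0.13))
([np.float64(0.002), np.float64(-0.0136)], np.float64(0.13))
```

View pics/k.png

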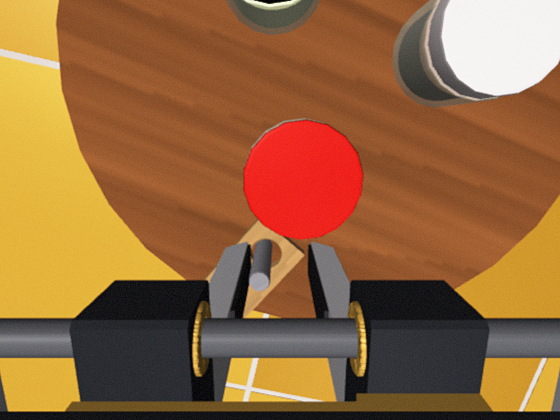

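The deck is at rest with the peg (260,280) between the fingers. The marker has swung about 40° on its peg but is still on it. Measuring the deck angle and the marker's flatness.

```bash
cat > dk.py <<'E'
from h import *
C=np.array([.5795,.1017])
for cam in ('wrist','scene','side'):
    im,P,K,T=cloud(cam); H,S,V=colors(im); x,y,z=P[...,0],P[...,1],P[...,2]; dc=np.hypot(x-C[0],y-C[1])
    b=((((H<6)|(H>174))&(S>150)&(dc<.1)&(z>.07))).astype(np.uint8); n,l,st,_=cv2.connectedComponentsWithStats(b); m=l==1+np.argmax(st[1:,4]); m&=abs(z-np.nanpercentile(z[m],85))<.004
    c=cv2.findContours(m.astype(np.uint8),0,1)[0]; c=cv2.convexHull(max(c,key=len)); p,ax,a=cv2.fitEllipse(c); w=ray_z(p,K,T,.09)[:2]; r=w-C
    print(cam,'lid',w,np.hypot(*r),'ang',np.degrees(np.arctan2(r[1],r[0]))%360)
    mk=(z>.033)&(z<.07)&(dc>.085)&(dc<.185)&(abs(np.arctan2(y-C[1],C[0]-x))<.8)&(S>60)&(H<20)
    q=P[mk]
    if len(q)>50:
        A=np.c_[q[:,:2]-q[:,:2].mean(0),np.ones(len(q))]; print(' marker n',len(q),med(P,mk),'slope',np.linalg.lstsq(A,q[:,2],rcond=None)[0],cv2.minAreaRect(q[:,:2].astype(np.float32)))
        rr=mk&((H<6)|(H>174))&(S>150); print(' stripe',med(P,rr) if rr.any() else None)
    if cam=='side': save(im,'side.png')
    if cam=='wrist':
        g=T_tool(); print(' tool',g[:2,3])
E
python3 dk.py; python3 -c "
import cv2;i=cv2.imread('pics/side.png');cv2.imwrite('pics/side.png',i)"
```

```text
wrist lid [0.52661416 0.11111395] 0.05371717458558771 ang 169.90677728685463
 marker n 1999 (array([0.4752, 0.1137, 0.0378]), 1999) slope [ 0.05259845 -0.01321367  0.0388402 ] ((0.47147876024246216, 0.12002971768379211), (0.04203540086746216, 0.07359449565410614), 58.394004821777344)
 stripe (array([0.4873, 0.1172, 0.0379]), 9)
 tool [0.4777551  0.10981206]
scene lid [0.52436626 0.11124262] 0.05595347119401633 ang 170.1804512043444
 marker n 488 (array([0.4637, 0.1361, 0.0358]), 488) slope [-0.06302394  0.0083067   0.03697493] ((0.4800204932689667, 0.10297922790050507), (0.11355028301477432, 0.18014556169509888), 23.400178909301758)
 stripe (array([0.4166, 0.1473, 0.0411]), 38)
side lid [0.52379677 0.0967929 ] 0.05591895354808302 ang 185.03439451618215
 marker n 265 (array([0.4469, 0.1256, 0.0361]), 265) slope [ 0.06087401 -0.05995169  0.03755364] ((0.45031461119651794, 0.12152627855539322), (0.050636157393455505, 0.08862666040658951), 62.73099136352539)
 stripe (array([0.4174, 0.1446, 0.0363]), 28)
```

View pics/side.png

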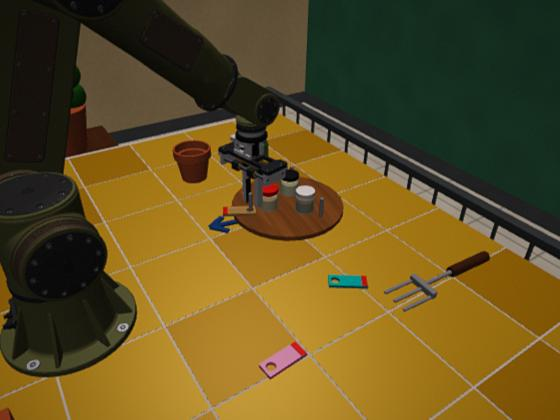

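The marker lies flat with its stripe outward, about 14° off radial. The deck is at 170° and should be at 168°. I'll centre over the peg's goal position, align, close, and see if the upward force recurs.

Call:
jog_arm(
  rows=[
    {"gripper": 0.03, "slide": [0.001, -0.008, 0], "spin": 0},
    {"gripper": 0.03, "slide": [0.002, -0.0135, 0], "spin": 0.1},
    {"gripper": 0.03, "slide": [0.002, -0.0135, 0], "spin": 0.2},
    {"gripper": 0.03, "slide": [0.002, -0.0135, 0], "spin": 0.3},
    {"gripper": 0.03, "slide": [0.002, -0.0135, 0], "spin": 0.43},
    {"gripper": 0.03, "slide": [0.002, -0.0135, 0], "spin": 0.43},
    {"gripper": 0.03, "slide": [0.002, -0.0135, 0], "spin": 0.43},
  ],
)

```text
time_s: 12.0
ee_pos: [0.4767, 0.124, 0.2556]
eef_rot: [3.142, 0.0, -0.204]
force: [0.5, 0.0, 0.9]
grip_width: 0.0299
grip_force: 0.0
```

Call:
jog_arm(
  rows=[
    {"gripper": 0.0, "slide": [0, 0, 0], "spin": 0},
    {"gripper": 0.0, "slide": [0, 0, 0], "spin": 0},
    {"gripper": 0.0, "slide": [0, 0, 0], "spin": 0},
    {"gripper": 0.0, "slide": [0, 0, 0], "spin": 0},
    {"gripper": 0.0, "slide": [0, 0, 0], "spin": 0},
    {"gripper": 0.0, "slide": [0, 0, 0], "spin": 0},
  ],
  squeeze=20,
)

```text
time_s: 12.6
ee_pos: [0.4766, 0.1237, 0.2556]
eef_rot: [3.142, 0.0, -0.208]
force: [-0.6, -0.2, -0.2]
grip_width: 0.0094
grip_force: 20.0
```

```bash
python3 arc.py|head -1; python3 dk.py; python3 pg.py l.png >/dev/null
```

```text
R 0.10519175145764688 ang 167.9120036413174 toolx+180 168.10445277041873 q [0.18  0.359 1.826 0.    0.957 1.958] 12.6 [-0.64929345 -0.16260103 -0.17974502]
wrist lid [0.5271171  0.11326233] 0.053643781376573156 ang 167.55284398669494
 marker n 1382 (array([0.4767, 0.1275, 0.0378]), 1382) slope [0.04549509 0.02407985 0.03862644] ((0.44647911190986633, 0.12435434013605118), (0.03837725147604942, 0.08614575862884521), 81.23267364501953)
 stripe (array([0.4076, 0.1457, 0.0382]), 20)
 tool [0.47664481 0.12372793]
scene lid [0.52523981 0.11461328] 0.055775631025300317 ang 166.61330804848626
 marker n 479 (array([0.4656, 0.1387, 0.0356]), 479) slope [-0.05298284  0.01558806  0.03669442] ((0.4658704400062561, 0.10214671492576599), (0.19487547874450684, 0.10213810205459595), 89.47770690917969)
 stripe (array([0.4221, 0.1647, 0.0396]), 15)
side lid [0.52325304 0.10434884] 0.056309298221512566 ang 177.3037608666507
 marker n 269 (array([0.4487, 0.1343, 0.0361]), 269) slope [ 0.05830655 -0.02207627  0.03710908] ((0.45158281922340393, 0.1335381716489792), (0.03908974677324295, 0.08634360879659653), 59.56913757324219)
 stripe (array([0.4208, 0.1524, 0.0363]), 27)
```

View pics/l.png

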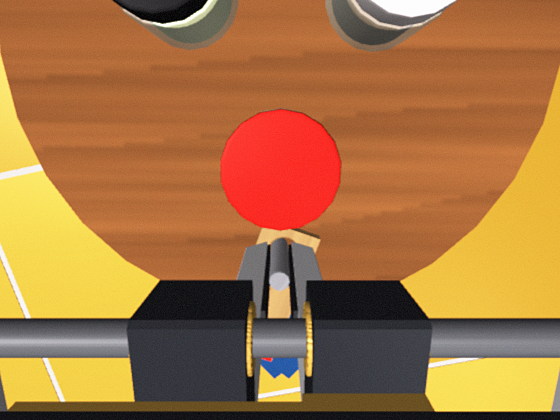

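The lid (281,168), peg (280,280) and arrow head (281,370) line up in one column. The forces are about zero and the peg is gripped firmly at 20 N. Settling briefly, then handing in.

Call:
jog_arm(
  rows=[
    {"gripper": 0.0, "slide": [0, 0, 0], "spin": 0},
    {"gripper": 0.0, "slide": [0, 0, 0], "spin": 0},
    {"gripper": 0.0, "slide": [0, 0, 0], "spin": 0},
  ],
)

```text
time_s: 13.1
ee_pos: [0.4766, 0.1238, 0.2556]
eef_rot: [3.142, 0.0, -0.208]
force: [-1.3, 1.0, -0.4]
grip_width: 0.0096
grip_force: 20.0
```

```bash
python3 -c "
from h import *
o=telemetry.get_obs();print(o['grip_width'],o['grip_force'],o['force'],np.abs(o['joint_vel']).max())
print(workorder.hand_in())"
```

```text
0.009609086444524906 19.999862909317017 [-1.29229736  1.0133149  -0.4477941 ] 0.0024775736266718124
the job is handed in; nothing more can be done
None
```

The job is handed in (no verdict shown): the marker hangs flat on the red jar's peg, its stripe about 15° off straight outward after one mistaken move mid-turn, and the gripper is holding that peg still with the jar within about 0.5° of the blue arrow by my measurements.

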